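Start two frozen slices in the toaster, one shade darker

TASK

Two frozen slices of bread stand ready in the toaster: start them with light touches of shut fingertips. Push the lever at the toaster's front down until it stays down, then press the snowflake key (leftmost) until it stays in, then tap the plus key (third from the left) for a darker shade and let it come back up. Do not press the minus key or the square stop key, do not pull out the bread or shove the toaster, and leave the mug, tumbler and salt jar standing where they are.

Things in the scene. Friction and masses are not known exactly. Their poses are not given: they have to be found in the camera images.
- toaster: Steel and black toaster, 270 long (its x) x 165 wide x 183 mm high, 1.6 kg, loose on rubber feet. Origin: centre of underside. Its -x end (face at x = -135 mm) has the lever and keys and faces the robot; y is to the left, z up. The key deck on top of that end slopes 0.2 rad down to the front, 148 to 159 mm high. Behind x = -81 mm it is full height, with two bread slots along x.
- lever (a joint): Travel in m of the lever with the bread carriage: 0 = up (start), about 0.033 = latched down. It takes about 6 N; let go in the first 15 mm it springs back up, beyond about 22 mm it snaps down and stays. It can be pushed on against a spring to 0.045 and then comes back to 0.033.
- lever_pad (a point): Centre of the upper face of the lever's grey pad, a level pad 34 mm (toaster x) by 40 mm (toaster y), 11 mm thick; its centre is 25 mm in front of the front face. Up: 152 mm above the worktop; latched down: 119 mm. The deck's front edge, 148 mm high, is 21 mm behind this point: keep the broad sides of the gripper clear of it. Moves with the lever.
- key_frost (a joint): Travel in m of the snowflake (frozen bread) key, square to the deck: 0 = out (start), 0.004 = fully in. It takes about 3 N, springs back in its first 2.6 mm and stays in beyond that.
- key_frost_top (a point): Centre of the top face of the snowflake key, at toaster y = +60 mm, leftmost of four grey keys in a row 40 mm apart; round, 22 mm across, black six-armed star on it. Each key stands 6 mm above the sloping deck when out, 2 mm when in.
- key_minus (a joint): Travel in m of the minus key: 0 out, 0.004 in; springs back.
- key_minus_top (a point): Centre of the top face of the minus key, second from the left (toaster y = +20 mm); round, 22 mm across, one black bar on it. Not to be pressed.
- key_plus (a joint): Travel in m of the plus (darker) key, square to the deck: 0 out, 0.004 fully in at about 4 N; springs back out when let go.
- key_plus_top (a point): Centre of the top face of the plus key, third from the left (toaster y = -20 mm); round, 22 mm across, black cross on it.
- key_stop (a joint): Travel in m of the stop key: 0 out, 0.004 in; springs back.
- key_stop_top (a point): Centre of the top face of the stop key, rightmost (toaster y = -60 mm); square, 20 mm, black square on it. Not to be pressed.
- slice_left: Slice of bread, 110 wide (x) x 14 thick (y) x 103 mm high (z), upright and loose in the left slot on the carriage. Origin: middle of its lower edge, 101 mm above the worktop with the lever up, about 68 mm with it down; it sinks with the lever by its own weight.
- slice_right: The same in the right slot.
- mug: Striped mug, 86 mm across, 90 mm high, with a handle; stands near the toaster. Origin: centre of its underside. Leave alone.
- tumbler: Clear drinking glass, 80 mm across, 88 mm high. Origin: centre of its underside. Leave alone.
- salt_jar: Round glass jar with a grey screw lid, 62 mm across, 90 mm high. Origin: centre of its underside. Leave alone.

How it is judged:
By the outcome, as a careful person would: the job done as asked, in the order asked, and still so for the second after the job is handed in, with the robot touching nothing.
It also fails if it takes over 43 s, if anything falls off the work surface, if the arm or the gripper's body presses on something with over 40 N, if the wrist force passes 120 N, or if a joint passes its speed limit or range.

ROBOT

A 7-joint arm with a two-finger parallel gripper is mounted at the origin on a cart in front of the work surface, level with it; the furniture and walls round the work are solid. World frame = base frame: x ahead of the robot, y to its left, z up, the work surface at z = 0. Lengths are in m, angles in rad, forces in N, time in s.
With the tool pointing down it reaches from about 0.4 to 0.875 m from the base axis. Payload 6.5 kg.
Tool frame: the origin (TCP) lies midway between the tips of the shut fingers; the grasp point (between the pads) lies 19 mm behind it (r.grip_depth is the distance from the TCP to the grasp point, in m); z points along the fingers, y is the line along which they close (so a half turn about z gives the same grasp; the last joint's range is limited). The gripper opens to 85 mm and grips with 20 to 120 N. Pads are 22 mm wide; open, the fingers measure 114 mm over their backs; the gripper's body (76 mm by 85 mm) begins 54 mm behind the grasp point. The pads swing forward as they close: fully open they stand 13 mm farther back than shut.
Start: joints at [-1.403, 0.536, -0.004, 1.538, 0.003, 1.067, -0.071], TCP at [0.151, 0.632, 0.231] pointing down, gripper open.
Joint ranges: [-2.7, 2.7], [-0.37, 2.16], [-1.27, 1.26], [0.24, 2.4], [-1.31, 4.45], [0.19, 1.91], [-2.76, 2.76]. Speed limits (rad/s): [2.39, 2.39, 3.14, 3.14, 3.14, 3.14, 3.14].

INTERFACE

Orientations are given as a unit quaternion [x, y, z, w].
In Python, from bench import r, gripper_to, solve_ik, eyes, sign_off, readout gives the robot as it stands. Calls block until the motion is done:
- r.move_to(position, orientation): joint-space move of the TCP to a pose.
- r.movel(position, ori=None, v=0.15): straight line of the TCP; ori=None keeps the orientation; v is the mean speed in m/s.
- r.move_j(angles): joint-space move.
- gripper_to(opening): opening from 0.0 (shut) to 1.0 (fully open); the grip force is fixed at half the most; returns when the fingers have stopped.
- r.hold(seconds).
- solve_ik(position, orientation): joint angles nearest the present ones, or None.
- eyes.read_camera(name): name is "scene" or "side" or "wrist"; returns the picture (384x512x3 uint8, red, green, blue); there is no depth.
- eyes.camera_params(name): a dict with "camera_matrix" (3x3 intrinsics, pixels), "T" (4x4, takes a point from camera to world coordinates); the wrist camera has in their place "T_tool_cam" (4x4, takes a point from camera to tool coordinates, whose origin is the TCP and whose axes are the flange's). Camera axes: x right, y down, z forward; pixel columns grow to the right and rows downward; lengths in m; the calibration is good to about 2 mm. A picture is of the moment at which its call begins: read the wrist's pose just before it. camera_params takes no time and is no camera call.
A pose or a line that the arm cannot do raises r.PlanningError and nothing moves.
- sign_off(): hands the job in; it is judged then, once.
Readings, each from a call of its own:
- readout.get_time(): time.
- readout.get_joint_pos(): joint angles.
- readout.get_joint_velocities(): joint speeds.
- readout.get_tau(): joint torques, N m.
- readout.get_ee_pos(): TCP position.
- readout.get_ee_rot(): TCP orientation.
- readout.get_wrist_force(): force on the tool from outside, world axes, zero at the start.
- readout.get_moment(): the same for the moment, N m.
- readout.get_grip_width(): opening from 0.0 (shut) to 1.0 (fully open).
- readout.get_grip_force(): force on a finger pad.
Only numpy, scipy, OpenCV 4.12 (cv2) and the standard library are available. Lean on these libraries where they do the work, as an engineer would, in place of code of your own. Each camera call takes 0.05 s, during which the arm holds its last target. There are 200 camera calls.

## Working session

There is one attempt and no reset: what is moved stays moved. The work goes in short steps, each a Python script; the robot and the scene stay as the last script left them, time stands still between calls to the robot, and variables do not carry over. Pictures are saved under pics/ and viewed, at most 10 in all, crops included, and the job is handed in when it is done.

```bash
ls; mkdir -p pics; python3 - <<'E'
from bench import r, eyes, readout
import cv2, numpy as np
np.set_printoptions(precision=4,suppress=True)
for n in ["scene","side"]:
    im=eyes.read_camera(n); cv2.imwrite(f"pics/{n}0.png",cv2.cvtColor(im,cv2.COLOR_RGB2BGR))
    p=eyes.camera_params(n); print(n,p["camera_matrix"],p["T"])
print(eyes.camera_params("wrist"))
print(readout.get_time(),readout.get_ee_pos(),readout.get_ee_rot())
a=cv2.imread("pics/scene0.png");b=cv2.imread("pics/side0.png")
E
```

```text
pics
scene [[457.4522   0.     259.705 ]
 [  0.     457.4522 187.3477]
 [  0.       0.       1.    ]] [[ 0.6705 -0.4627  0.58   -0.2079]
 [-0.7419 -0.4178  0.5244 -0.6127]
 [-0.0003 -0.7819 -0.6234  0.8945]
 [ 0.      0.      0.      1.    ]]
side [[349.3768   0.     252.7315]
 [  0.     349.3768 187.3935]
 [  0.       0.       1.    ]] [[ 0.988  -0.1061  0.1121  0.4203]
 [-0.1538 -0.6187  0.7704 -0.8138]
 [-0.0124 -0.7784 -0.6276  0.8396]
 [ 0.      0.      0.      1.    ]]
{'camera_matrix': array([[285.1588,   0.    , 257.3437],
       [  0.    , 285.1588, 186.5523],
       [  0.    ,   0.    ,   1.    ]]), 'T_tool_cam': array([[-0.    , -0.9576, -0.2881,  0.0733],
       [ 1.    ,  0.    , -0.0002,  0.0005],
       [ 0.0002, -0.2881,  0.9576, -0.1424],
       [ 0.    ,  0.    ,  0.    ,  1.    ]])}
0.1 [0.1505 0.6318 0.2305] [ 0.1166  0.9932 -0.0008 -0.    ]
```

View pics/scene0.png

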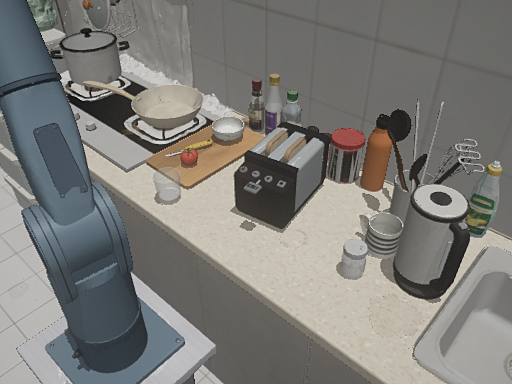

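View pics/side0.png

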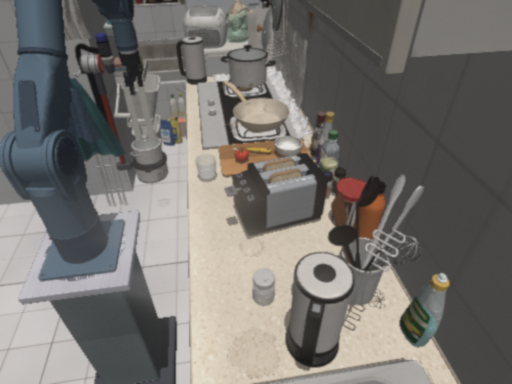

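The scene view shows the toaster at about (283,175), with the keys around (250-270,165-187) and the lever near (252,188). The tumbler is at (167,185), the salt jar at (354,258) and the mug at (383,235). I'll enlarge the toaster.

```bash
python3 - <<'E'
import cv2
a=cv2.imread("pics/scene0.png")[115:225,225:335]
cv2.imwrite("pics/c1.png",cv2.resize(a,None,fx=5.4,fy=5.4,interpolation=cv2.INTER_CUBIC))
E
```

```text
(no output)
```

View pics/c1.png

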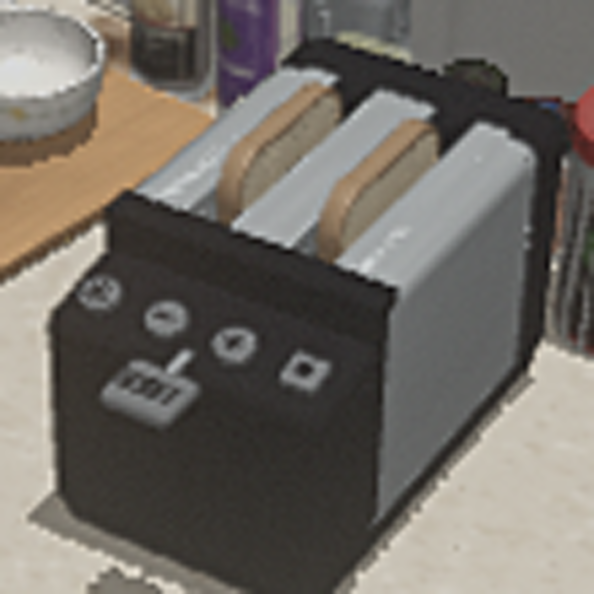

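Upscaled crop: key centres are at crop (100,292), (166,318), (235,344) and (305,370), and the pad top is at (152,385). I'll cast these rays onto the known heights and check the spacing.

```bash
cat > h.py <<'E'
from bench import r, gripper_to, solve_ik, eyes, sign_off, readout
import cv2, numpy as np
from scipy.spatial.transform import Rotation as R
np.set_printoptions(precision=4,suppress=True)
def cast(K,T,uv,z):
    d=T[:3,:3]@np.linalg.solve(K,[uv[0],uv[1],1.]); return T[:3,3]+d*(z-T[2,3])/d[2]
def tool(yaw,tilt=0.):
    # tool z down, leaning by tilt so that body leans to toaster front; tool y along toaster y (x mirrored)
    M=R.from_euler('z',yaw)*R.from_euler('y',tilt)*R.from_matrix([[-1,0,0],[0,1,0],[0,0,-1]])
    return M.as_quat()
E
python3 - <<'E'
from h import *
p=eyes.camera_params("scene");K,T=p["camera_matrix"],p["T"]
c=lambda u,v:((u+.5)/5.4-.5+225,(v+.5)/5.4-.5+115)
k=np.array([cast(K,T,c(*q),.1595) for q in [(100,292),(166,318),(235,344),(305,370)]])
print(k,np.linalg.norm(np.diff(k,axis=0),axis=1)); d=k[0]-k[3]; yaw=np.arctan2(-d[0],d[1]); print("yaw",yaw)
pad=cast(K,T,c(152,385),.152); print("pad",pad)
x=np.array([np.cos(yaw),np.sin(yaw),0]);print("pad->keys fwd",(k.mean(0)-pad)@x, "lat",(k.mean(0)-pad)@[-x[1],x[0],0])
for n,q,z in [("tumbler",(167,200),0),("salt",(354,275),0),("mug",(383,252),0)]: print(n,cast(K,T,q,z))
print(R.from_quat(readout.get_ee_rot()).as_matrix())
for yy in (yaw,yaw+np.pi):
  print(solve_ik(k.mean(0)+[0,0,.15]-.07*x,tool(yy)))
E
```

```text
[[ 0.5061  0.0937  0.1595]
 [ 0.5123  0.0543  0.1595]
 [ 0.5193  0.0149  0.1595]
 [ 0.5265 -0.0238  0.1595]] [0.0399 0.04   0.0394]
yaw 0.17115521076562257
pad [0.4753 0.0296 0.152 ]
pad->keys fwd 0.04107582829249141 lat -0.0018301245314859575
tumbler [0.3903 0.3072 0.    ]
salt [ 0.5204 -0.2756  0.    ]
mug [ 0.6395 -0.2892  0.    ]
[[-0.9728  0.2316 -0.0002]
 [ 0.2316  0.9728 -0.0015]
 [-0.0001 -0.0015 -1.    ]]
[-0.6518  0.0906  0.5407  1.9757 -0.0526  1.0888  1.6534]
[-1.0358  0.1147  0.974   1.9898 -0.107   1.0895 -1.4149]
```

The spacing comes out at 40 mm and the yaw at 0.171, both consistent with the given sizes. Next I'll shut the gripper and take a close wrist view.

```bash
python3 - <<'E'
from h import *
yaw=.171; x=np.array([np.cos(yaw),np.sin(yaw),0])
gripper_to(0.0)
r.move_to(np.array([.4753,.0296,.25])-.045*x,tool(yaw)); r.hold(.3)
P=readout.get_ee_pos();Q=readout.get_ee_rot();im=eyes.read_camera("wrist")
np.savez("w1.npz",P=P,Q=Q); cv2.imwrite("pics/w1.png",cv2.cvtColor(im,cv2.COLOR_RGB2BGR))
print(P,Q,tool(yaw),readout.get_time(),readout.get_wrist_force())
E
```

```text
[0.431  0.0221 0.25  ] [-0.0856  0.9963 -0.0001 -0.    ] [-0.0854  0.9963  0.      0.    ] 3.6083 [-0.111  -0.2912  0.4418]
```

View pics/w1.png

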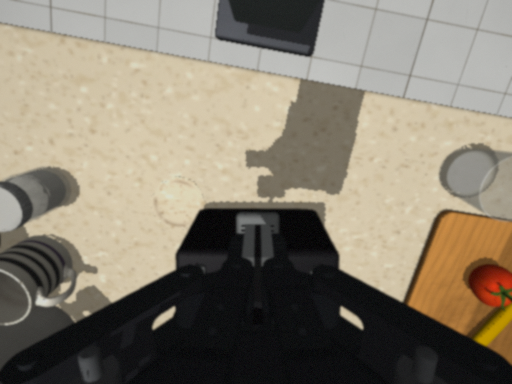

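In this view the image bottom points at the toaster and the fingers hide the keys; only the pad edge at (257,218) and the deck front show. A half turn puts the camera over the keys.

```bash
cat >> h.py <<'E'
def tool2(yaw,tilt=0.):
    return (R.from_euler('z',yaw)*R.from_euler('y',tilt)*R.from_euler('z',np.pi)*R.from_matrix([[-1,0,0],[0,1,0],[0,0,-1]])).as_quat()
E
python3 - <<'E'
from h import *
yaw=.171; x=np.array([np.cos(yaw),np.sin(yaw),0])
r.move_to(np.array([.4753,.0296,.25])-.05*x,tool2(yaw)); r.hold(.3)
P=readout.get_ee_pos();Q=readout.get_ee_rot();im=eyes.read_camera("wrist")
np.savez("w2.npz",P=P,Q=Q); cv2.imwrite("pics/w2.png",cv2.cvtColor(im,cv2.COLOR_RGB2BGR))
print(P,Q,tool2(yaw),readout.get_time(),readout.get_joint_pos())
E
```

```text
[0.4261 0.0211 0.25  ] [ 0.9963  0.0854  0.     -0.    ] [-0.9963 -0.0854  0.     -0.    ] 6.4667 [-1.1282  0.2045  1.1157  2.1161 -0.2266  0.9469 -1.2868]
```

View pics/w2.png

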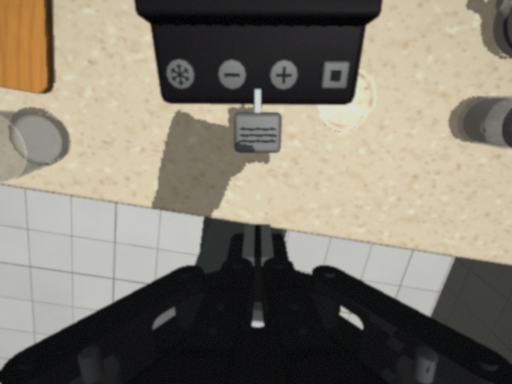

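The wrist view shows the snowflake at (180,73), minus (232,74), plus (284,74), stop (336,75), and the pad at (258,132). I'll get exact centres from a grey mask and cast them.

```bash
python3 - <<'E'
from h import *
im=cv2.imread("pics/w2.png");w=np.load("w2.npz");p=eyes.camera_params("wrist");K=p["camera_matrix"]
T=np.eye(4);T[:3,:3]=R.from_quat(w["Q"]).as_matrix();T[:3,3]=w["P"];T=T@p["T_tool_cam"]
hsv=cv2.cvtColor(im,cv2.COLOR_BGR2HSV);g=((hsv[...,2]>85)&(hsv[...,1]<40)).astype(np.uint8)
px=[]
for (u,v,h) in [(180,73,19),(232,74,19),(284,74,19),(336,75,19),(258,132,27)]:
    m=np.zeros_like(g);m[v-h:v+h,u-h:u+h]=g[v-h:v+h,u-h:u+h]
    if h>20: m[:110]=0
    cs,_=cv2.findContours(m,cv2.RETR_EXTERNAL,cv2.CHAIN_APPROX_NONE);c=max(cs,key=cv2.contourArea)
    x0,y0,ww,hh=cv2.boundingRect(c);px.append((x0+(ww-1)/2,y0+(hh-1)/2));print(px[-1],ww,hh)
pad=cast(K,T,px[4],.152);z=.1585
for _ in range(5):
    k=np.array([cast(K,T,q,z) for q in px[:4]]);d=k[0]-k[3];yaw=np.arctan2(-d[0],d[1]);x=np.array([np.cos(yaw),np.sin(yaw),0])
    f=(k.mean(0)-pad)@x; z=.148+np.tan(.2)*(f-.025)+.006/np.cos(.2)
print("z",z,"fwd",f,"lat",(k.mean(0)-pad)@[-x[1],x[0],0],"yaw",yaw,"\n",k,np.linalg.norm(np.diff(k,axis=0),axis=1),"\npad",pad)
S=eyes.camera_params("scene")
for t in [*k,pad]:
    q=S["camera_matrix"]@((np.linalg.inv(S["T"])@np.r_[t,1])[:3]);print("scene px",q[:2]/q[2])
np.savez("m.npz",k=k,pad=pad,yaw=yaw)
n=np.array([-np.sin(.2)*x[0],-np.sin(.2)*x[1],np.cos(.2)])
for q in (k[0]+.02*n,k[2]+.02*n): print(solve_ik(q,tool2(yaw,.2)))
print(solve_ik(pad-[0,0,.04],tool2(yaw)))
print(R.from_quat(tool2(yaw,.2)).as_matrix()[:,2],-n)
E
```

```text
(180.0, 73.5) 27 28
(232.0, 74.0) 27 29
(283.0, 74.0) 27 29
(335.5, 74.5) 26 26
(257.5, 131.0) 48 43
z 0.15792219178885264 fwd 0.04374677151365269 lat 0.00015868888341685934 yaw 0.16510206860552185 
 [[ 0.5081  0.0959  0.1579]
 [ 0.5145  0.0566  0.1579]
 [ 0.5212  0.018   0.1579]
 [ 0.5277 -0.0218  0.1579]] [0.0399 0.0392 0.0404] 
pad [0.4748 0.0298 0.152 ]
scene px [243.0169 168.4907]
scene px [255.2656 173.2447]
scene px [267.6914 177.9725]
scene px [280.7809 183.0505]
scene px [252.5336 185.9386]
[-0.926   0.6909  0.9661  1.8204 -0.5726  1.1778 -1.1312]
[-0.8026  0.7156  0.9981  1.8107 -0.575   1.182  -0.984 ]
[-0.8363  0.5965  0.8842  2.1155 -0.6931  0.7477 -0.9049]
[-0.196  -0.0327 -0.9801] [ 0.196   0.0327 -0.9801]
```

The scene cross-check agrees within about 1 px. `tool2` needs a negative tilt for the keys. Pushing the lever, 5 mm in front of the pad's centre.

```bash
python3 - <<'E'
from h import *
m=np.load("m.npz");yaw=float(m["yaw"]);pad=m["pad"];x=np.array([np.cos(yaw),np.sin(yaw),0])
b=pad-.005*x; o=tool2(yaw)
g=lambda z,v:r.movel([b[0],b[1],z],o,v)
g(.19,.12); g(.158,.08); f0=readout.get_wrist_force()
for z in (.146,.134,.124,.117,.1135):
    g(z,.05); print(z,readout.get_ee_pos(),readout.get_wrist_force()-f0)
r.hold(.2);print(readout.get_wrist_force()-f0)
g(.125,.05);print(readout.get_wrist_force()-f0)
g(.23,.15)
r.movel(pad-.05*x+[0,0,.098],o); r.hold(.2)
w=readout.get_ee_pos(),readout.get_ee_rot();im=eyes.read_camera("wrist");np.savez("w3.npz",P=w[0],Q=w[1])
cv2.imwrite("pics/w3.png",cv2.cvtColor(im,cv2.COLOR_RGB2BGR));print(readout.get_time())
E
```

```text
0.146 [0.471  0.029  0.1464] [ 1.5682 -0.5103  6.3145]
0.134 [0.4692 0.029  0.1337] [ 0.4637 -1.1497 -0.5675]
0.124 [0.4695 0.0289 0.1237] [ 0.9742 -0.4214 -0.7786]
0.117 [0.4702 0.029  0.117 ] [ 1.5145 -0.5782  1.8189]
0.1135 [0.4702 0.029  0.1136] [0.9914 0.6433 4.7919]
[-0.0571 -0.528   4.3616]
[ 0.0281 -0.3607 -1.1498]
11.625
```

View pics/w3.png

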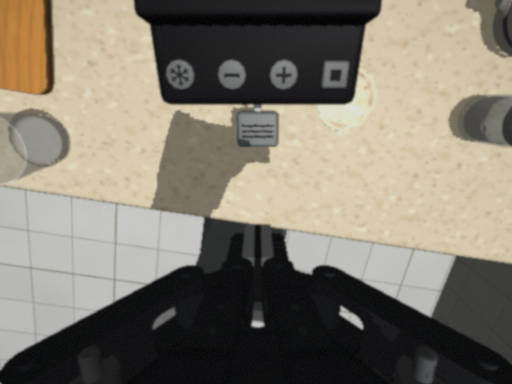

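The lever stays down (the pad shrank to 43 px wide and sits at (258,128)), and the toaster has not moved. Now the keys, square to the deck and guarded by force.

```bash
cat > press.py <<'E'
from h import *
import sys
m=np.load("m.npz");yaw=float(m["yaw"]);i=int(sys.argv[1]);lim=float(sys.argv[2]);t=m["k"][i]
n=R.from_euler('z',yaw).apply([-np.sin(.2),0,np.cos(.2)]); o=tool2(yaw,-.2)
assert R.from_quat(o).as_matrix()[:,2]@n<-.999
if "far" in sys.argv: r.move_to(t+.045*n,o)
else: r.movel(t+.03*n,o)
r.movel(t+.005*n,o,.08); r.hold(.1); f0=readout.get_wrist_force()
for s in np.arange(.003,-.0085,-.001):
    r.movel(t+s*n,o,.02); r.hold(.04); f=(readout.get_wrist_force()-f0)@n
    print(round(s,4),round((readout.get_ee_pos()-t)@n,4),round(f,2))
    if f>lim: break
r.hold(.1); r.movel(t+.03*n,o,.08); print(readout.get_time())
E
python3 press.py 0 9 far
```

```text
0.003 0.0031 0.29
0.002 0.002 1.09
0.001 0.001 -0.48
0.0 -0.0 0.77
-0.001 -0.0009 2.66
-0.002 -0.002 2.55
-0.003 -0.0031 -0.12
-0.004 -0.004 0.39
-0.005 -0.0046 10.64
16.2083
```

The force fell away at 3 mm and then rose hard at about 4.5 mm, so the snowflake key latched at its stop. Now plus.

```bash
python3 press.py 2 7 && python3 - <<'E'
from h import *
m=np.load("m.npz");w=np.load("w3.npz")
r.movel(readout.get_ee_pos()+[-.03,0,.06]);r.move_to(w["P"],w["Q"]);r.hold(.2)
cv2.imwrite("pics/w4.png",cv2.cvtColor(eyes.read_camera("wrist"),cv2.COLOR_RGB2BGR))
cv2.imwrite("pics/s4.png",cv2.cvtColor(eyes.read_camera("scene"),cv2.COLOR_RGB2BGR))
a=cv2.imread("pics/w3.png")[:160,130:390];b=cv2.imread("pics/w4.png")[:160,130:390]
cv2.imwrite("pics/cmp.png",cv2.resize(np.vstack([a,b]),None,fx=1.85,fy=1.85,interpolation=cv2.INTER_CUBIC))
print(readout.get_time())
E
```

```text
0.003 0.0031 0.83
0.002 0.002 -0.42
0.001 0.001 -0.01
0.0 -0.0 -1.07
-0.001 -0.001 0.57
-0.002 -0.002 1.63
-0.003 -0.003 2.78
-0.004 -0.004 3.26
-0.005 -0.0046 11.52
20.75
21.9833
```

View pics/cmp.png

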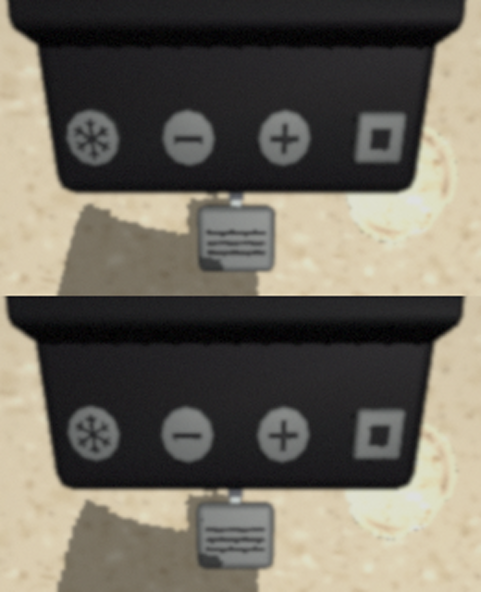

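Before and after: the snowflake key (94,433) is slightly smaller and shifted inward, so it is in. Plus (283,434) is back out, and the lever is still down. The toaster and its neighbours have not moved, so I'm handing in.

```bash
python3 -c "
from bench import sign_off
print(sign_off())"
```

```text
the job is handed in; nothing more can be done
None
```

The toaster is started as asked: lever latched down, then the snowflake key pressed and held in, then plus tapped and back up, with nothing else moved in the final wrist view; handed in at about 22 s of the 43 s allowed.

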